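Push two colour test panels out over the ledge's front edge

ROBOT

A 6-joint arm with a two-finger parallel gripper is mounted at the origin on a cart in front of the work surface, level with it; the furniture and walls round the work are solid. World frame = base frame: x ahead of the robot, y to its left, z up, the work surface at z = 0. Lengths are in m, angles in rad, forces in N, time in s.
With the tool pointing down it reaches from about 0.325 to 0.775 m from the base axis. Payload 5.5 kg.
Tool frame: the origin (TCP) lies at the very end of the fingers, on their centre line; the grasp point (between the pads) lies arm.tcp_to_grasp behind it (arm.tcp_to_grasp is the distance from the TCP to the grasp point, in m); z points along the fingers, y is the line along which they close (so a half turn about z gives the same grasp; the last joint's range is limited). The gripper opens to 85 mm and grips with 20 to 120 N. Pads are 22 mm wide; open, the fingers measure 114 mm over their backs; the gripper's body (76 mm by 85 mm) begins 54 mm behind the grasp point. The pads swing forward as they close: fully open they stand 13 mm farther back than shut.
Start: joints at [1.058, 0.091, 1.231, -0, 1.82, -0.057], TCP at [0.264, 0.539, 0.231] pointing down, gripper open.
Joint ranges: [-2.87, 2.87], [-0.86, 2.18], [0.17, 2.46], [-1.51, 4.65], [0.06, 2.69], [-2.65, 2.65]. Speed limits (rad/s): [2.57, 2.57, 3.01, 3.14, 3.14, 3.14].

INTERFACE

Orientations are given as a rotation vector (axis times angle).
In Python, from bench import arm gives the robot as it stands.
- The arm moves only by the tool apply_moves, never from a script. Its argument "moves" is a list of rows, each an object of numbers: "fingers": the closure, from 0 (fully open) to 1 (shut); "x", "y", "z": the shift along the world's x, y, z in cm; "wx", "wy", "wz": the turn, a rotation vector about the world's x, y, z in degrees. A call has 1 to 12 rows; each row is the pose to reach, as a shift and turn from the pose commanded when the call began; what a row does not reach only later rows make up. A row lasts 1/10 s, in which the tool goes at most 50 mm and 8.59 degrees, less where a joint would pass 70% of its speed; a pose out of reach is approached as far as the arm can. A call with a gripper value outside its range is refused whole. The fingers move at their own pace and stop on an object; "newtons" is the grip in N (left out, the last holds). Time passes only in rows, so rows that repeat a pose let the fingers close. It gives the time, the measured TCP pose, the force, the opening and the grip force at its end, in the units of the state.
- arm.observe(): the state, without advancing time (a new reading comes with each control period).
- arm.grab_frame(name): name is "scene" or "top" or "wrist"; returns (picture, depth): 480x640x3 uint8, red, green, blue; 480x640 float32, m along the optical axis (not along the pixel's ray), 0 where there is no reading.
- arm.camera_model(name): a dict with "fov_y" (degrees; the focal length in pixels is half the picture's height over the tangent of half this angle, whatever the lens; pixels are square), "cx", "cy" (the principal point, pixels), "R" (3x3) and "t" (3): a world point X has camera coordinates R X + t. Camera axes: x right, y down, z forward; pixel columns grow to the right and rows downward; lengths in m; the calibration is good to about 2 mm. A picture is of the moment at which its call begins: read the wrist's pose just before it. camera_model takes no time and is no camera call; for the wrist camera it gives the pose at the moment of the call.
- arm.sign_off(): hands the job in; it is judged then, once.
The state is a dict: "time_s": time; "joint_pos": joint angles; "joint_velocities": joint speeds; "joint_torque": joint torques, N m; "ee_pos": TCP position; "ee_rot": TCP orientation; "force": force on the tool from outside, world axes, zero at the start; "ft_torque": the same for the moment, N m; "opening": finger opening in m; "gripper_force": force on a finger pad.
Only numpy, scipy, OpenCV 4.12 (cv2) and the standard library are available. Lean on these libraries where they do the work, as an engineer would, in place of code of your own. Each camera call takes 0.05 s, during which the arm holds its last target. There are 200 camera calls.

TASK

With the fingertips, push the blue and the red test panel along their lanes toward the front edge of the ledge, until the bare metal strip of each (30 mm) hangs out over the edge, give or take a centimetre, so that a painter can take them by it. Only push them: do not lift or tip them or let them fall. Leave the white panel and everything else on the bench where they are.

Things in the scene. Friction and masses are not known exactly. Their poses are not given: they have to be found in the camera images.
- ledge: plywood ledge fixed to the bench, 240 (x) x 208 (y) mm, top 60 mm above the bench. Origin: centre of its footprint at bench height. Front edge (dark steel nosing, toward the robot) at x = -120 mm, rear end at +120. Ribs along x, 4 mm wide, 5 mm high, at y = -102, -34, 34, 102 mm form three 64 mm lanes centred at y = -68, 0, 68 mm, open at both ends. Clear space in front.
- panel_blue: blue test panel, rigid plate 100 x 60 x 6 mm, about 0.08 kg, loose, flat in one of the three lanes (varies), 40 to 95 mm of lane free in front, 45 to 100 mm behind. Origin: centre of underside; x along its length, front to rear like the ledge's x; z up. Front 30 mm bare metal, the rest painted blue. Slides with plain friction, stops when pushing stops.
- panel_blue_front (a point): middle of the blue panel's front edge (the bare metal end), at half its thickness, 50 mm from the panel's origin along -x
- panel_blue_rear (a point): middle of the blue panel's rear edge (the painted end), at half its thickness, 50 mm from the panel's origin along +x
- panel_red: red test panel, rigid plate 100 x 60 x 6 mm, about 0.08 kg, loose, flat in one of the three lanes (varies), 40 to 95 mm of lane free in front, 45 to 100 mm behind. Origin: centre of underside; x along its length, front to rear like the ledge's x; z up. Front 30 mm bare metal, the rest painted red. Slides with plain friction, stops when pushing stops.
- panel_red_front (a point): middle of the red panel's front edge (the bare metal end), at half its thickness, 50 mm from the panel's origin along -x
- panel_red_rear (a point): middle of the red panel's rear edge (the painted end), at half its thickness, 50 mm from the panel's origin along +x
- panel_white: white test panel, rigid plate 100 x 60 x 6 mm, about 0.08 kg, loose, flat in one of the three lanes (varies), 40 to 95 mm of lane free in front, 45 to 100 mm behind. Origin: centre of underside; x along its length, front to rear like the ledge's x; z up. Front 30 mm bare metal, the rest painted white. Slides with plain friction, stops when pushing stops.
- pot: white plastic mixing pot, 72 mm across, 70 mm high, loose bystander on the bench; origin at the centre of its underside
- dropper_red: small red tint bottle, 33 mm across, 85 mm high, loose bystander; origin at the centre of its underside
- dropper_yellow: small yellow tint bottle, 33 mm across, 85 mm high, loose bystander; origin at the centre of its underside
- sander_pad: blue-grey sanding block, 65 x 110 x 24 mm, loose bystander; origin at the centre of its underside
- filler_tool: yellow filler spreader, 82 x 99 x 10 mm, loose bystander lying flat; origin at the centre of its underside
There are look-alikes about, which are no part of the job. Of the things shaped like the panel_red, the red one is meant.

How it is judged:
At the end, for the whole second after the job is handed in: The front edges of the blue and the red panel both hang 20 to 40 mm beyond the ledge's front edge; both panels lie flat on the ledge at rest; the white panel lies within 15 mm, and each bystander within 20 mm, of where it started (x of panel_blue_front in the frame of ledge between -0.16 and -0.14 m and height (world z) of panel_blue between 0.056 and 0.064 m and angle between each of panel_blue, panel_red's own z axis and vertical below 0.06 rad and linear speed of each of panel_blue, panel_red below 0.01 m/s and x of panel_red_front in the frame of ledge between -0.16 and -0.14 m and height (world z) of panel_red between 0.056 and 0.064 m and distance of panel_white from where it was at the start of the episode below 0.015 m and distance of each of pot, dropper_red, dropper_yellow, sander_pad, filler_tool from where it was at the start of the episode below 0.02 m); the robot touches nothing.
It fails at once if a panel is lifted more than 10 mm off the ledge, tipped by more than 0.2 rad or falls off it (height (world z) of any of panel_blue, panel_red, panel_white above 0.07 m or height (world z) of any of panel_blue, panel_red, panel_white below 0.05 m or angle between any of panel_blue, panel_red, panel_white's own z axis and vertical above 0.2 rad).
It fails at once if the white panel is moved by more than 15 mm (distance of panel_white from where it was at the start of the episode above 0.015 m).
It fails at once if a bystander is moved by more than 20 mm (distance of any of pot, dropper_red, dropper_yellow, sander_pad, filler_tool from where it was at the start of the episode above 0.02 m).
It also fails if it takes over 50 s, if anything falls off the work surface, if the arm or the gripper's body presses on something with over 40 N, if the wrist force passes 120 N, or if a joint passes its speed limit or range.

## Working session

There is one attempt and no reset: what is moved stays moved. The work goes in short steps, Python scripts to look and compute and a tool call to move; the robot and the scene stay as the last step left them, time stands still between calls to the robot, and variables do not carry over. Pictures are saved under pics/ and viewed, at most 10 in all, crops included, and the job is handed in when it is done.

Besides the shell and the picture viewer there is one more tool, called after "Emit:" as a command line: name --argument value ..., lists and objects as JSON in quotes. apply_moves: Moves the arm, as the interface text tells. Its arguments: {"type":"object","properties":{"moves":{"type":"array"},"newtons":{"type":"number"}},"required":["moves"]}

```bash
mkdir -p pics; ls; cat > h.py <<'E'
import numpy as np, cv2
from bench import arm
def world(name,d,m=None):
    m=m or arm.camera_model(name); h,w=d.shape
    f=h/2/np.tan(np.radians(m["fov_y"])/2)
    v,u=np.mgrid[:h,:w]
    P=np.stack([(u-m["cx"])/f*d,(v-m["cy"])/f*d,d],-1)
    return (P-np.array(m["t"]))@np.array(m["R"])
E
python3 - <<'E'
from h import *
for n in("scene","top"):
    im,d=arm.grab_frame(n); cv2.imwrite(f"pics/{n}.png",im[:,:,::-1]); W=world(n,d); np.savez(f"{n}.npz",im=im,d=d,W=W)
    m=arm.camera_model(n); print(n,m["fov_y"],-np.array(m["R"]).T@m["t"])
s=arm.observe(); print(s["time_s"],s["ee_pos"],s["ee_rot"],s["opening"],arm.tcp_to_grasp)
E
```

```text
pics
scene 46.40059060119818 [-0.03205083  1.25738698  0.96797066]
top 50.78341588527715 [0.46822402 0.15512695 1.22678848]
0.1 [0.26396887 0.53853447 0.23025279] [-7.09644609e-01 -3.05988536e+00  2.68615422e-03] 0.08545615946951324 0.0187
```

View pics/top.png

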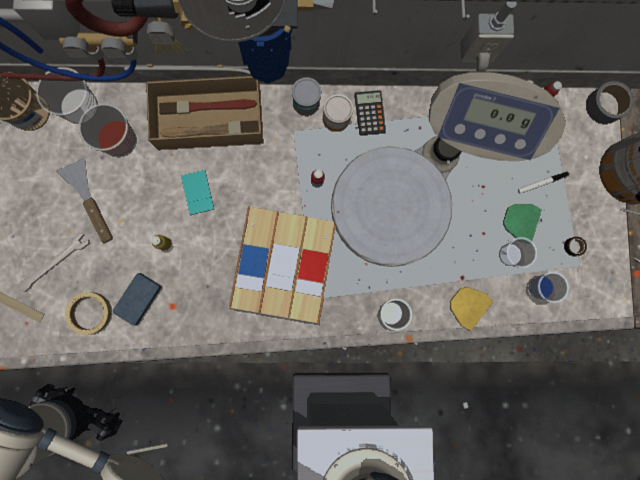

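View pics/scene.png

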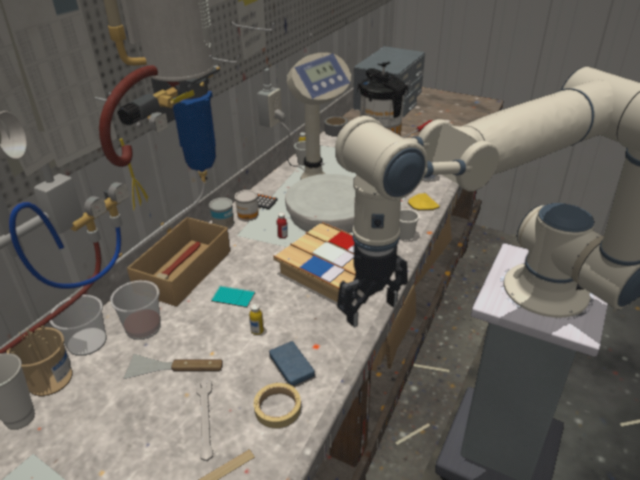

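```bash
cat > m.py <<'E'
from h import *
def measure(im,d,verbose=True):
    W=world("top",d); 
    z=W[...,2]; roi=np.zeros(z.shape,bool); roi[190:345,215:350]=1
    led=((z>.045)&(z<.08)&roi).astype(np.uint8)
    n,l,s,c=cv2.connectedComponentsWithStats(led); k=1+s[1:,4].argmax()
    p=W[l==k]; r=cv2.minAreaRect(p[:,:2].astype(np.float32)*1000)
    hsv=cv2.cvtColor(im,cv2.COLOR_RGB2HSV); H,S,V=[hsv[...,i].astype(int) for i in range(3)]
    box=cv2.boxPoints(r); 
    e=sorted(((box[(i+1)%4]-box[i]) for i in range(4)),key=lambda e:-e[0]); ax=[q for q in e if abs(q[0])>abs(q[1])]
    ax=ax[0]/np.linalg.norm(ax[0])
    print("ledge",r,"yaw",np.degrees(np.arctan2(ax[1],ax[0])),"z",np.percentile(p[:,2],[5,50,95]))
    ay=np.array([-ax[1],ax[0]])
    for nm,m in(("blue",(H>100)&(H<125)&(S>120)),("red",((H<8)|(H>172))&(S>130)),("white",(S<45)&(V>170))):
        q=W[m&(l==k)]; a=(q[:,:2]*1000-r[0]); X=a@ax;Y=a@ay
        print(nm,len(q),"x",np.percentile(X,[2,50,98]).round(1),"y",np.percentile(Y,[2,50,98]).round(1),"z",np.median(q[:,2]))
    return r,ax,ay,W
if __name__=="__main__":
    D=np.load("top.npz"); r,ax,ay,W=measure(D["im"],D["d"])
    for nm,(u,v) in dict(dropper=(318,177),plate=(390,205),plateL=(336,215)).items(): print(nm,W[v,u])
    for X in(-120,50,120): print(X,[(r[0]+X*ax+Y*ay).round(0) for Y in(68,0,-68)])
    cv2.imwrite("pics/crop.png",cv2.resize(D["im"][150:340,215:415,::-1],None,fx=3,fy=3,interpolation=2))
E
python3 m.py
```

```text
ledge ((566.4263916015625, 165.0919647216797), (249.67758178710938, 316.7728576660156), 80.29329681396484) yaw -9.706703 z [0.05787892 0.06368702 0.07204919]
blue 736 x [-72.7 -41.1  -9. ] y [ 61.3  89.2 117. ] z 0.06690263120544535
red 764 x [-60.5 -28.5   4.1] y [-76.  -47.4 -18.8] z 0.0668125574455188
white 1781 x [-102.8  -69.     3.7] y [-69.2  21.3 111.6] z 0.0665229512086577
dropper [0.73445824 0.11116341 0.07911718]
plate [ 0.67067937 -0.05638927  0.07307416]
plateL [0.64630691 0.06954306 0.07509578]
-120 [array([460., 252.]), array([448., 185.]), array([437., 118.])]
50 [array([627., 224.]), array([616., 157.]), array([604.,  90.])]
120 [array([696., 212.]), array([685., 145.]), array([673.,  78.])]
```

View pics/crop.png

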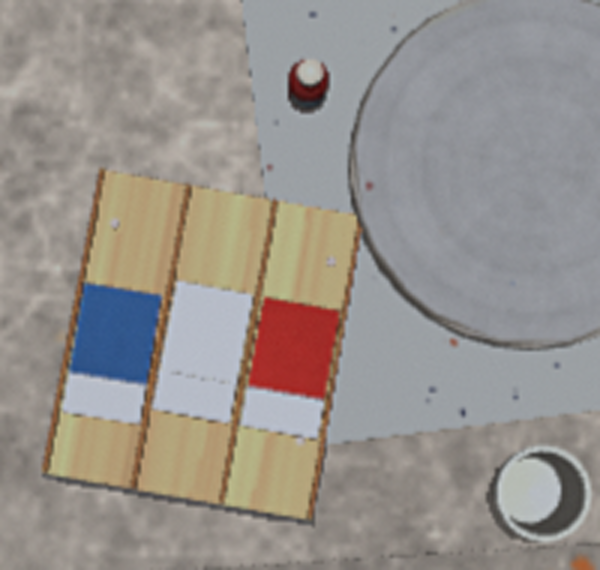

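```bash
python3 - <<'E'
s=open("m.py").read()
s=s.replace("    n,l,s,c=","    hs=cv2.cvtColor(im,cv2.COLOR_RGB2HSV); led&=((hs[...,0]>8)&(hs[...,0]<32)&(hs[...,1]>60)).astype(np.uint8)\n    led=cv2.morphologyEx(led,cv2.MORPH_OPEN,np.ones((2,2)))\n    n,l,s,c=")
s=s.replace("k=1+s[1:,4].argmax()","k=1;l=cv2.fillConvexPoly(np.zeros(z.shape,np.uint8),cv2.convexHull(cv2.findNonZero(led)),1).astype(int)")
open("m.py","w").write(s)
E
python3 m.py
python3 - <<'E'
from h import *
from scipy.spatial.transform import Rotation as R
print(R.from_rotvec(arm.observe()["ee_rot"]).as_matrix().round(3))
D=np.load("top.npz");W=D["W"]
m=arm.camera_model("top");R_,t=np.array(m["R"]),np.array(m["t"]);f=240/np.tan(np.radians(m["fov_y"])/2)
c=np.array([-m["t"][0]]);C=-R_.T@t
for u,v in((249,206.7),(335,221),(229.3,308.3),(319.3,324)):
    ray=R_.T@np.array([(u-m["cx"])/f,(v-m["cy"])/f,1]); print((C+ray*(.06-C[2])/ray[2]).round(4))
E
```

```text
ledge ((531.86962890625, 187.6009521484375), (213.42147827148438, 240.2339630126953), 80.22956848144531) yaw -9.770434 z [0.0574659  0.06307883 0.06929343]
blue 738 x [-35.1  -3.4  28.8] y [ 44.7  72.7 100.6] z 0.06690772735528552
red 765 x [-22.8   9.3  42. ] y [-92.3 -63.7 -35.2] z 0.06681330210629152
white 1787 x [-65.  -31.2  41.5] y [-86.1   4.7  95.2] z 0.06652641771029291
dropper [0.73445824 0.11116341 0.07911718]
plate [ 0.67067937 -0.05638927  0.07307416]
plateL [0.64630691 0.06954306 0.07509578]
-120 [array([425., 275.]), array([414., 208.]), array([402., 141.])]
50 [array([593., 246.]), array([581., 179.]), array([570., 112.])]
120 [array([662., 234.]), array([650., 167.]), array([639., 100.])]
[[-0.898  0.44  -0.001]
 [ 0.44   0.898 -0.002]
 [ 0.    -0.002 -1.   ]]
[0.6673 0.2713 0.06  ]
[0.6345 0.0708 0.06  ]
[0.4329 0.3127 0.06  ]
[0.3973 0.1078 0.06  ]
```

Candidates: the blue panel is at top px (253,262) and the red panel at (313,270). Possible mix-ups are the blue-grey sander at (137,299), the blue canister at (265,55), the red droppers at (318,177) and (553,88), and the red brush at (210,105). In the crop, blue is in the left lane, white in the middle and red in the right. Each has its bare strip toward the front, and the red and blue ones are clearly the targets.

Emit:
apply_moves --moves '[{"fingers":1,"x":34.2,"y":-29.1,"z":-8,"wz":16.3},{"fingers":1,"x":34.2,"y":-29.1,"z":-8,"wz":16.3},{"fingers":1,"x":34.2,"y":-29.1,"z":-8,"wz":16.3},{"fingers":1,"x":34.2,"y":-29.1,"z":-8,"wz":16.3},{"fingers":1,"x":34.2,"y":-29.1,"z":-8,"wz":16.3},{"fingers":1,"x":34.2,"y":-29.1,"z":-8,"wz":16.3},{"fingers":1,"x":34.2,"y":-29.1,"z":-8,"wz":16.3},{"fingers":1,"x":34.2,"y":-29.1,"z":-8,"wz":16.3},{"fingers":1,"x":34.2,"y":-29.1,"z":-8,"wz":16.3},{"fingers":1,"x":34.2,"y":-29.1,"z":-8,"wz":16.3},{"fingers":1,"x":34.2,"y":-29.1,"z":-8,"wz":16.3},{"fingers":1,"x":34.2,"y":-29.1,"z":-8,"wz":16.3}]'

```text
invalid input
```

Emit:
apply_moves --moves '[{"fingers":1.0,"x":34.2,"y":-29.1,"z":-8.0,"wx":0.0,"wy":0.0,"wz":16.3},{"fingers":1.0,"x":34.2,"y":-29.1,"z":-8.0,"wx":0.0,"wy":0.0,"wz":16.3},{"fingers":1.0,"x":34.2,"y":-29.1,"z":-8.0,"wx":0.0,"wy":0.0,"wz":16.3},{"fingers":1.0,"x":34.2,"y":-29.1,"z":-8.0,"wx":0.0,"wy":0.0,"wz":16.3},{"fingers":1.0,"x":34.2,"y":-29.1,"z":-8.0,"wx":0.0,"wy":0.0,"wz":16.3},{"fingers":1.0,"x":34.2,"y":-29.1,"z":-8.0,"wx":0.0,"wy":0.0,"wz":16.3}]' --newtons 30

```text
time_s: 0.7
ee_pos: [0.4872, 0.3483, 0.1785]
ee_rot: [-0.268, -3.129, 0.001]
force: [0.2, 0.4, 0.3]
opening: 0.0001
gripper_force: 0.0
```

Emit:
apply_moves --moves '[{"x":11.8,"y":-10.0,"z":-4.8,"wx":0.0,"wy":0.0,"wz":0.0,"fingers":1.0},{"x":11.8,"y":-10.0,"z":-4.8,"wx":0.0,"wy":0.0,"wz":0.0,"fingers":1.0},{"x":11.8,"y":-10.0,"z":-4.8,"wx":0.0,"wy":0.0,"wz":0.0,"fingers":1.0},{"x":11.8,"y":-10.0,"z":-4.8,"wx":0.0,"wy":0.0,"wz":0.0,"fingers":1.0},{"x":11.8,"y":-10.0,"z":-4.8,"wx":0.0,"wy":0.0,"wz":0.0,"fingers":1.0}]'

```text
time_s: 1.2
ee_pos: [0.6045, 0.248, 0.129]
ee_rot: [-0.274, -3.126, 0.003]
force: [-0.4, 1.5, 0.2]
opening: -0.0001
gripper_force: 0.0
```

```bash
python3 - <<'E'
from h import *
from scipy.spatial.transform import Rotation as R
s=arm.observe(); r=R.from_rotvec(s["ee_rot"]).as_matrix(); p=np.array(s["ee_pos"])
print(p.round(4), "y-axis deg",np.degrees(np.arctan2(r[1,1],r[0,1])), r[:,2].round(4))
im,d=arm.grab_frame("wrist"); cv2.imwrite("pics/w1.png",im[:,:,::-1])
E
```

```text
[0.6045 0.248  0.129 ] y-axis deg 80.00022578058862 [-0.0035 -0.0013 -1.    ]
```

View pics/w1.png

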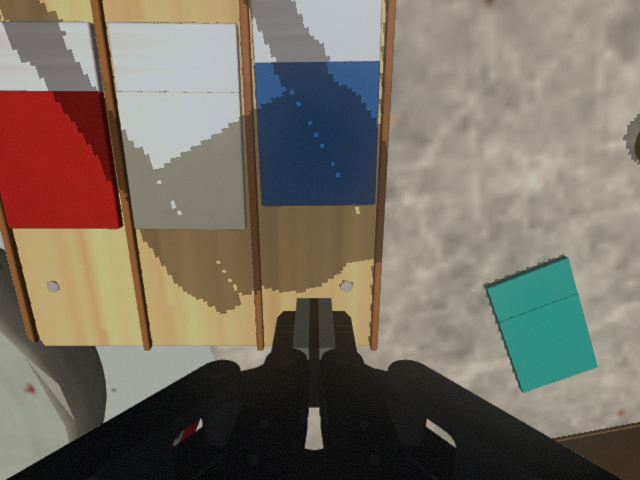

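The wrist view shows the closed fingertips at (313,305), centred in the blue lane (ribs at columns 262 and 378), with the blue rear edge ahead at row 205. It is safe to lower.

Emit:
apply_moves --moves '[{"z":-4.0,"fingers":1.0},{"z":-6.0,"fingers":1.0},{"z":-6.4,"fingers":1.0},{"z":-6.6,"fingers":1.0},{"z":-6.6,"fingers":1.0}]'

```text
invalid input
```

Emit:
apply_moves --moves '[{"x":0,"y":0,"z":-4.0,"wx":0,"wy":0,"wz":0,"fingers":1},{"x":0,"y":0,"z":-6.0,"wx":0,"wy":0,"wz":0,"fingers":1},{"x":0,"y":0,"z":-6.4,"wx":0,"wy":0,"wz":0,"fingers":1},{"x":0,"y":0,"z":-6.6,"wx":0,"wy":0,"wz":0,"fingers":1},{"x":0,"y":0,"z":-6.6,"wx":0,"wy":0,"wz":0,"fingers":1}]'

```text
time_s: 1.75
ee_pos: [0.6044, 0.2511, 0.0674]
ee_rot: [0.267, 3.128, 0.002]
force: [-1.0, 0.0, 0.2]
opening: -0.0003
gripper_force: 0.0
```

```bash
python3 - <<'E'
from h import *
m=arm.camera_model("wrist"); im,d=arm.grab_frame("wrist"); W=world("wrist",d,m)
hs=cv2.cvtColor(im,cv2.COLOR_RGB2HSV); B=(hs[...,0]>100)&(hs[...,0]<125)&(hs[...,1]>120)&(abs(W[...,2]-.066)<.006)
a=W[B][:,:2]*1000-[533,191]; ax=np.array([.9855,-.1697]); X=a@ax
print(B.sum(),np.percentile(X,[1,50,99]),np.median(W[B][:,2]))
cv2.imwrite("pics/w2.png",im[:,:,::-1]); print(np.array(arm.observe()["ee_pos"]).round(4))
E
```

```text
32718 [-39.07757988  -9.3647917   27.93705076] 0.06541823458788441
[0.6047 0.2509 0.0677]
```

Emit:
apply_moves --moves '[{"x":0,"y":-0.35,"z":-0.3,"wx":0,"wy":0,"wz":0,"fingers":1},{"x":0,"y":-0.35,"z":-0.52,"wx":0,"wy":0,"wz":0,"fingers":1},{"x":0,"y":-0.35,"z":-0.52,"wx":0,"wy":0,"wz":0,"fingers":1},{"x":-0.5,"y":-0.26,"z":-0.52,"wx":0,"wy":0,"wz":0,"fingers":1},{"x":-1.0,"y":-0.18,"z":-0.52,"wx":0,"wy":0,"wz":0,"fingers":1},{"x":-1.0,"y":-0.18,"z":-0.52,"wx":0,"wy":0,"wz":0,"fingers":1}]'

```text
time_s: 2.4
ee_pos: [0.5935, 0.2484, 0.0602]
ee_rot: [-0.268, -3.13, -0.0]
force: [0.3, -0.2, -0.6]
opening: 0.0004
gripper_force: 0.0
```

```bash
python3 - <<'E'
from h import *
for i in range(6):
    s=arm.observe(); print(s["time_s"],np.array(s["ee_pos"]).round(4),np.array(s["force"]).round(1)); im,d=arm.grab_frame("wrist")
cv2.imwrite("pics/w3.png",im[:,:,::-1])
E
```

```text
2.4 [0.5935 0.2484 0.0602] [ 0.3 -0.2 -0.6]
2.45 [0.5938 0.2483 0.0603] [-0.1  0.1  0.2]
2.5 [0.594  0.2483 0.0603] [ 0.3  0.1 -0.5]
2.55 [0.5941 0.2482 0.0603] [-0.  -0.2 -0.8]
2.6 [0.5942 0.2482 0.0603] [ 0.3  0.5 -0.1]
2.65 [0.5942 0.2481 0.0603] [0.4 0.2 0.4]
```

View pics/w3.png

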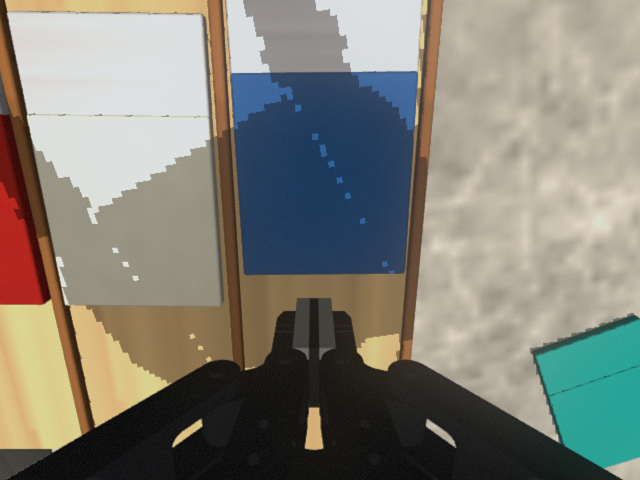

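The wrist view shows fingertips at row 298, about 8 mm short of the blue rear edge (row 273), centred. Next I raise 2 mm and push.

Emit:
apply_moves --moves '[{"x":-0.5,"y":0.09,"z":0.2,"wx":0,"wy":0,"wz":0,"fingers":1},{"x":-1.0,"y":0.17,"z":0.2,"wx":0,"wy":0,"wz":0,"fingers":1},{"x":-1.7,"y":0.29,"z":0.2,"wx":0,"wy":0,"wz":0,"fingers":1},{"x":-2.4,"y":0.41,"z":0.2,"wx":0,"wy":0,"wz":0,"fingers":1},{"x":-3.1,"y":0.53,"z":0.2,"wx":0,"wy":0,"wz":0,"fingers":1},{"x":-3.8,"y":0.65,"z":0.2,"wx":0,"wy":0,"wz":0,"fingers":1},{"x":-4.5,"y":0.77,"z":0.2,"wx":0,"wy":0,"wz":0,"fingers":1},{"x":-5.2,"y":0.9,"z":0.2,"wx":0,"wy":0,"wz":0,"fingers":1},{"x":-5.9,"y":1.02,"z":0.2,"wx":0,"wy":0,"wz":0,"fingers":1},{"x":-6.5,"y":1.12,"z":0.2,"wx":0,"wy":0,"wz":0,"fingers":1},{"x":-7.0,"y":1.2,"z":0.2,"wx":0,"wy":0,"wz":0,"fingers":1},{"x":-7.0,"y":1.2,"z":0.2,"wx":0,"wy":0,"wz":0,"fingers":1}]'

```text
time_s: 3.9
ee_pos: [0.5234, 0.2603, 0.062]
ee_rot: [-0.268, -3.129, 0.0]
force: [0.1, 0.2, 0.5]
opening: -0.0
gripper_force: 0.0
```

```bash
cat > look.py <<'E'
from h import *
import sys
c=np.array([533,191]); ax=np.array([.9855,-.1697]); ay=np.array([.1697,.9855])
im,d=arm.grab_frame("top"); W=world("top",d); hs=cv2.cvtColor(im,cv2.COLOR_RGB2HSV); H,S=hs[...,0],hs[...,1]
m=arm.camera_model("wrist");iw,dw=arm.grab_frame("wrist");Ww=world("wrist",dw,m);hw=cv2.cvtColor(iw,cv2.COLOR_RGB2HSV)
s=arm.observe(); p=np.array(s["ee_pos"]); a=p[:2]*1000-c; print("tcp",p.round(4),"X",a@ax,"Y",a@ay,np.array(s["force"]).round(1))
for n,W_,h_ in(("top",W,hs),("wrist",Ww,hw)):
  H,S=h_[...,0],h_[...,1]
  for nm,k in(("blue",(H>100)&(H<125)&(S>120)),("red",((H<8)|(H>172))&(S>130))):
    a=W_[...,:2]*1000-c; X=a@ax;Y=a@ay
    k=k&(abs(W_[...,2]-.066)<.007)&(abs(X)<170)&(abs(Y)<108)
    if k.sum()>50: print(n,nm,k.sum(),"X",np.percentile(X[k],[2,50,98]).round(1),"Y",np.percentile(Y[k],[2,98]).round(1),"z",np.median(W_[k][:,2]).round(4))
np.savez("last.npz",im=im,W=W)
cv2.imwrite(f"pics/{sys.argv[1]}.png",np.hstack([cv2.resize(im[150:350,200:400,::-1],(400,400)),cv2.resize(iw[:,:,::-1],(400,300)).copy() if 0 else cv2.copyMakeBorder(cv2.resize(iw[:,:,::-1],(400,300)),0,100,0,0,0)]))
E
python3 look.py p1
```

```text
tcp [0.524  0.2601 0.062 ] X -20.64809743724235 Y 66.58777172343129 [-0.1 -0.5  0.3]
top blue 502 X [-98.2 -76.8 -46.3] Y [42.  97.9] z 0.067
top red 760 X [-23.2   8.9  41.6] Y [-95.9 -38.7] z 0.067
wrist blue 29454 X [-100.1  -69.8  -35.1] Y [43.4 99.7] z 0.0654
wrist red 9929 X [-26.1   7.6  39.3] Y [-66.3 -35.2] z 0.0652
```

View pics/p1.png

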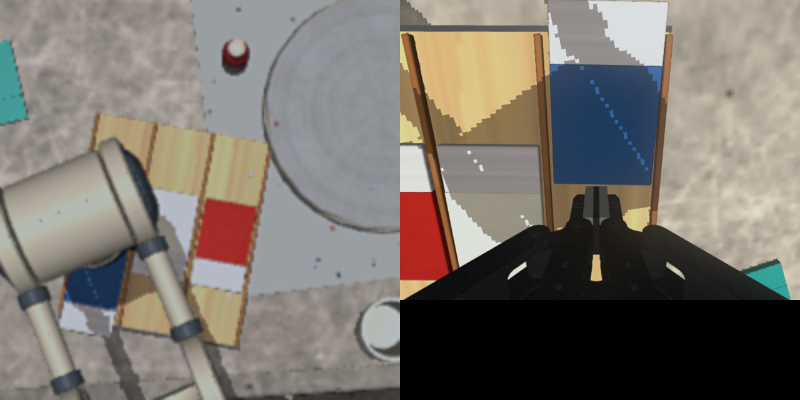

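In the top view the blue panel is nearly at the edge. In the wrist view the paint boundary is at row 64 and the nosing at row 28, about 19 mm apart, which agrees with the measurements.

Emit:
apply_moves --moves '[{"x":-0.5,"y":0.09,"z":0,"wx":0,"wy":0,"wz":0,"fingers":1},{"x":-1.0,"y":0.17,"z":0,"wx":0,"wy":0,"wz":0,"fingers":1},{"x":-1.4,"y":0.24,"z":0,"wx":0,"wy":0,"wz":0,"fingers":1},{"x":-1.7,"y":0.29,"z":0,"wx":0,"wy":0,"wz":0,"fingers":1},{"x":-1.9,"y":0.32,"z":0,"wx":0,"wy":0,"wz":0,"fingers":1},{"x":-1.9,"y":0.32,"z":0,"wx":0,"wy":0,"wz":0,"fingers":1},{"x":-1.9,"y":0.32,"z":0,"wx":0,"wy":0,"wz":0,"fingers":1}]'

```text
time_s: 4.7
ee_pos: [0.5051, 0.2634, 0.0622]
ee_rot: [-0.269, -3.13, 0.0]
force: [0.1, 0.5, -0.3]
opening: 0.0
gripper_force: 0.0
```

```bash
python3 look.py p2
```

```text
tcp [0.5052 0.2633 0.0622] X -39.653838437720346 Y 66.54264786825406 [-0.2 -0.3  0.4]
top blue 452 X [-116.9  -97.8  -65.7] Y [42.2 97.6] z 0.067
top red 763 X [-23.2   9.   41.5] Y [-95.9 -38.7] z 0.0669
wrist blue 29729 X [-118.8  -88.7  -53.7] Y [43.5 99.8] z 0.0654
wrist red 8471 X [-26.7   0.7  34.3] Y [-71.2 -35.3] z 0.0652
```

View pics/p2.png

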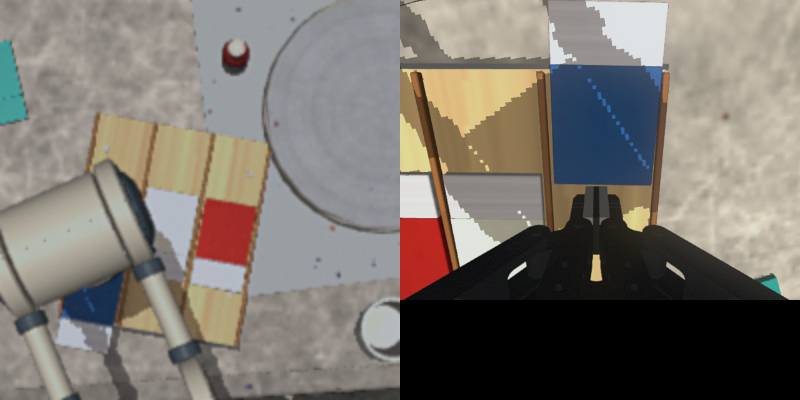

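The paint boundary lies right on the nosing (row 65 in the wrist half), so blue is done. I back off, rise and cross to the red lane.

Emit:
apply_moves --moves '[{"x":0.8,"y":-0.14,"z":0,"wx":0,"wy":0,"wz":0,"fingers":1},{"x":2.0,"y":-0.34,"z":0,"wx":0,"wy":0,"wz":0,"fingers":1},{"x":2.5,"y":-0.42,"z":4,"wx":0,"wy":0,"wz":0,"fingers":1},{"x":2.5,"y":-0.42,"z":7,"wx":0,"wy":0,"wz":0,"fingers":1},{"x":8.7,"y":-15.1,"z":7,"wx":0,"wy":0,"wz":0,"fingers":1},{"x":8.7,"y":-15.1,"z":7,"wx":0,"wy":0,"wz":0,"fingers":1},{"x":8.7,"y":-15.1,"z":7,"wx":0,"wy":0,"wz":0,"fingers":1},{"x":8.7,"y":-15.1,"z":7,"wx":0,"wy":0,"wz":0,"fingers":1},{"x":8.7,"y":-15.1,"z":7,"wx":0,"wy":0,"wz":0,"fingers":1},{"x":8.7,"y":-15.1,"z":4,"wx":0,"wy":0,"wz":0,"fingers":1},{"x":8.7,"y":-15.1,"z":2,"wx":0,"wy":0,"wz":0,"fingers":1},{"x":8.7,"y":-15.1,"z":2,"wx":0,"wy":0,"wz":0,"fingers":1}]'

```text
time_s: 6.0
ee_pos: [0.5899, 0.1135, 0.0781]
ee_rot: [-0.266, -3.124, 0.001]
force: [-0.8, -0.7, -0.4]
opening: -0.0001
gripper_force: 0.0
```

```bash
python3 look.py p3
```

```text
tcp [0.5919 0.1135 0.0823] X 71.16700338905333 Y -66.38042466531294 [ 0.4 -0.1  0.1]
top blue 757 X [-116.2  -84.2  -52.2] Y [42.6 98.4] z 0.0667
top red 560 X [-22.9  12.7  41.7] Y [-96.2 -49.8] z 0.067
wrist red 28019 X [-26.4   3.5  39.7] Y [-94. -37.] z 0.0654
```

View pics/p3.png

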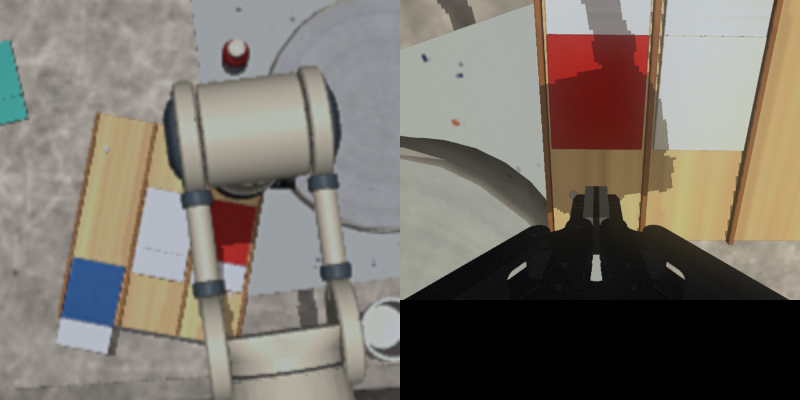

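Blue overhangs about 30 mm. The fingers are in the red lane at (595,190), with the red rear edge at row 150, about 16 mm ahead. Next I descend and start pushing.

Emit:
apply_moves --moves '[{"x":0,"y":-0.15,"z":-1.2,"wx":0,"wy":0,"wz":0,"fingers":1},{"x":0,"y":-0.15,"z":-2.0,"wx":0,"wy":0,"wz":0,"fingers":1},{"x":0,"y":-0.15,"z":-2.0,"wx":0,"wy":0,"wz":0,"fingers":1},{"x":-0.6,"y":-0.05,"z":-2.0,"wx":0,"wy":0,"wz":0,"fingers":1},{"x":-0.6,"y":-0.05,"z":-2.0,"wx":0,"wy":0,"wz":0,"fingers":1}]'

```text
time_s: 6.6
ee_pos: [0.5858, 0.112, 0.0626]
ee_rot: [0.269, 3.13, 0.0]
force: [0.3, -0.8, -0.1]
opening: 0.0002
gripper_force: 0.0
```

Emit:
apply_moves --moves '[{"x":-0.6,"y":0.1,"z":0,"wx":0,"wy":0,"wz":0,"fingers":1},{"x":-1.2,"y":0.21,"z":0,"wx":0,"wy":0,"wz":0,"fingers":1},{"x":-2.0,"y":0.34,"z":0,"wx":0,"wy":0,"wz":0,"fingers":1},{"x":-2.8,"y":0.48,"z":0,"wx":0,"wy":0,"wz":0,"fingers":1},{"x":-3.6,"y":0.62,"z":0,"wx":0,"wy":0,"wz":0,"fingers":1},{"x":-4.4,"y":0.76,"z":0,"wx":0,"wy":0,"wz":0,"fingers":1},{"x":-5.2,"y":0.9,"z":0,"wx":0,"wy":0,"wz":0,"fingers":1},{"x":-6.0,"y":1.03,"z":0,"wx":0,"wy":0,"wz":0,"fingers":1},{"x":-6.8,"y":1.17,"z":0,"wx":0,"wy":0,"wz":0,"fingers":1},{"x":-7.6,"y":1.31,"z":0,"wx":0,"wy":0,"wz":0,"fingers":1},{"x":-8.2,"y":1.41,"z":0,"wx":0,"wy":0,"wz":0,"fingers":1},{"x":-8.2,"y":1.41,"z":0,"wx":0,"wy":0,"wz":0,"fingers":1}]'

```text
time_s: 7.8
ee_pos: [0.5034, 0.1261, 0.0621]
ee_rot: [-0.268, -3.13, 0.0]
force: [0.4, -0.0, -0.4]
opening: 0.0001
gripper_force: 0.0
```

```bash
python3 look.py p4
```

```text
tcp [0.5041 0.1259 0.0621] X -17.46621971194606 Y -69.02586728165274 [ 0.2  0.4 -0.4]
top blue 760 X [-116.1  -84.3  -52.2] Y [42.4 98.3] z 0.0669
top red 271 X [-95.8 -80.4 -61.9] Y [-96.5 -53.6] z 0.0666
wrist blue 1371 X [-85.5 -63.9 -52.7] Y [41. 49.] z 0.0654
wrist red 31903 X [-98.2 -68.6 -32. ] Y [-94.2 -37.3] z 0.0654
```

Emit:
apply_moves --moves '[{"x":-0.6,"y":0.1,"z":0,"wx":0,"wy":0,"wz":0,"fingers":1},{"x":-1.2,"y":0.21,"z":0,"wx":0,"wy":0,"wz":0,"fingers":1},{"x":-1.7,"y":0.29,"z":0,"wx":0,"wy":0,"wz":0,"fingers":1},{"x":-2.0,"y":0.34,"z":0,"wx":0,"wy":0,"wz":0,"fingers":1},{"x":-2.1,"y":0.36,"z":0,"wx":0,"wy":0,"wz":0,"fingers":1},{"x":-2.1,"y":0.36,"z":0,"wx":0,"wy":0,"wz":0,"fingers":1},{"x":-1.3,"y":0.22,"z":0,"wx":0,"wy":0,"wz":0,"fingers":1},{"x":0,"y":0,"z":0,"wx":0,"wy":0,"wz":0,"fingers":1},{"x":0.6,"y":-0.1,"z":4,"wx":0,"wy":0,"wz":0,"fingers":1},{"x":4,"y":-0.7,"z":8,"wx":0,"wy":0,"wz":0,"fingers":1},{"x":8,"y":-1.4,"z":10,"wx":0,"wy":0,"wz":0,"fingers":1},{"x":8,"y":-1.4,"z":10,"wx":0,"wy":0,"wz":0,"fingers":1}]'

```text
time_s: 9.1
ee_pos: [0.5897, 0.1107, 0.1647]
ee_rot: [0.271, 3.124, 0.001]
force: [-0.9, -0.8, 0.0]
opening: 0.0002
gripper_force: 0.0
```

```bash
python3 look.py p5
```

```text
tcp [0.5852 0.1115 0.1615] X 64.92576331928912 Y -69.4962146405488 [ 0.3  1.1 -0.8]
top blue 755 X [-116.2  -84.4  -52.2] Y [42.4 98.3] z 0.0668
top red 327 X [-115.1  -86.5  -50.4] Y [-96.8 -38.3] z 0.0667
wrist blue 3650 X [-66.4 -59.  -51.3] Y [42.9 99.5] z 0.0656
wrist red 4052 X [-66.8 -58.5 -50.2] Y [-94.2 -37.3] z 0.0655
```

View pics/p5.png

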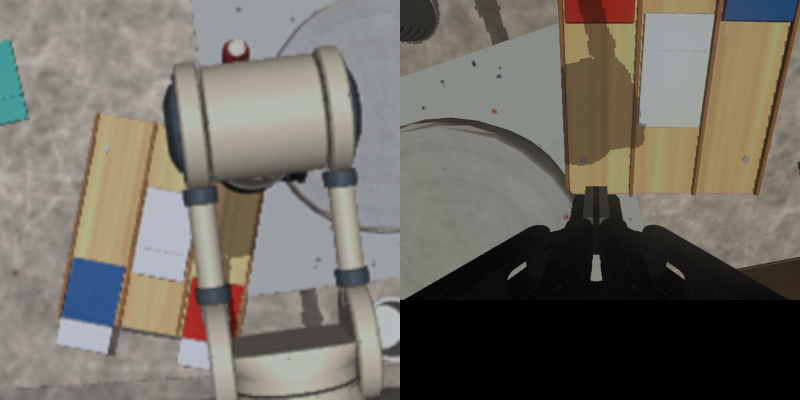

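The final view shows both strips beyond the nosing, blue at (85,335) and red at (195,353). White is unmoved, and the gripper is clear. Handing in.

```bash
python3 -c "
from bench import arm
print(arm.sign_off())"
```

```text
the job is handed in; nothing more can be done
None
```

The job is handed in: the camera put the blue panel's overhang at about 30 mm and the red's at about 29 mm. In the final picture the white panel looked unmoved, I saw no bystander disturbed, and the gripper was clear; no verdict came back.

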